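# Clamp a flow cell on the sloped test station

### The arm

A 6-joint arm with a two-finger parallel gripper is mounted at the origin on a cart in front of the work surface, level with it; the furniture and walls round the work are solid. World frame = base frame: x ahead of the robot, y to its left, z up, the work surface at z = 0. Lengths are in m, angles in rad, forces in N, time in s.
With the tool pointing down it reaches from about 0.3 to 0.875 m from the base axis. Payload 4.2 kg.
Tool frame: the origin (TCP) lies midway between the tips of the shut fingers; the grasp point (between the pads) lies manip.hold_point_z behind it (manip.hold_point_z is the distance from the TCP to the grasp point, in m); z points along the fingers, y is the direction in which the jaws open and shut (so a half turn about z gives the same grasp; the last joint's range is limited). The gripper opens to 85 mm and grips with 20 to 120 N. Pads are 22 mm wide; open, the fingers measure 114 mm over their backs; the gripper's body (76 mm by 85 mm) begins 54 mm behind the grasp point. The pads swing forward as they close: fully open they stand 13 mm farther back than shut.
Start: joints at [1.236, 0.32, 1.565, -0, 1.257, -0.02], TCP at [0.178, 0.547, 0.231] pointing down, gripper open.
Joint ranges: [-3.11, 3.11], [-0.84, 2.01], [0.21, 2.61], [-1.34, 4.49], [0.05, 2.63], [-2.56, 2.56]. Speed limits (rad/s): [2.57, 2.57, 3.14, 3.14, 3.14, 3.14].

### API

Orientations are given as a unit quaternion [w, x, y, z].
In Python, from plant import manip gives the robot as it stands.
- The arm moves only by the shell command python3 -m pendant 'ROWS' [OPENING] [FORCE]. ROWS is a JSON object of lists of equal length, an entry for each row: "slide": the shift along the tool's x, y, z in units of 50 cm (1.0 is 50 cm), a list of three; "twist": the turn, a rotation vector about the tool's x, y, z in units of pi/2 rad (1.0 is pi/2 rad), a list of three. A call has 1 to 12 rows; each row is the pose to reach, as a shift and turn from the pose commanded when the call began, along the tool's axes at that moment; what a row does not reach only later rows make up. A row lasts 1/8 s, in which the tool goes at most 62.5 mm and 10.7 degrees, less where a joint would pass 70% of its speed; a pose out of reach is approached as far as the arm can. A call with a number of a shift or a turn outside -1 to 1 is refused whole. A call with a gripper value outside its range is refused whole. OPENING is the closure, from 0 (fully open) to 1 (shut), set as the call begins (- or left out, the last holds). The fingers move at their own pace and stop on an object; FORCE is the grip in N (left out, the last holds). Time passes only in rows, so rows that repeat a pose let the fingers close. It gives the time, the measured TCP pose, the force and the opening at its end, in the units of the state.
- manip.sense(): the state, without advancing time (a new reading comes with each control period).
- manip.snapshot(name): name is "scene" or "top"; returns a dict with "frame" (480x640x3 uint8, blue, green, red), "mtx" (3x3 intrinsics, pixels), "R" (3x3) and "t" (3): a world point X has camera coordinates R X + t. Camera axes: x right, y down, z forward; pixel columns grow to the right and rows downward; lengths in m; the calibration is good to about 2 mm. A picture is of the moment at which its call begins. There is no depth.
- manip.finish_job(): hands the job in, once; it reports no verdict.
The state is a dict: "t": time; "joint_pos": joint angles; "joint_velocities": joint speeds; "joint_torque": joint torques, N m; "position": TCP position; "eef_rot": TCP orientation; "ft_force": force on the tool from outside, world axes, zero at the start; "moment": the same for the moment, N m; "grip_width": opening from 0.0 (shut) to 1.0 (fully open).
Only numpy, scipy, OpenCV 4.12 (cv2) and the standard library are available. Lean on these libraries where they do the work, as an engineer would, in place of code of your own. Each camera call takes 0.05 s, during which the arm holds its last target. There are 200 camera calls.

### The job

Lay the flow cell flat in its place on the sloped deck of the test station, between the guides and down against the lower ledge, and let go of it. Then push the toggle clamp's handle down past its over-centre point, so that the clamp stays locked by itself with its rubber pad pressing on the flow cell. Leave the jar, the bottle and the vial standing where they are.

Things in the scene. Friction and masses are not known exactly. Their poses are not given: they have to be found in the camera images.
- flow_cell: the loose flow cell: flat grey block with an aluminium top, 110 mm long (its x), 50 mm wide (y), 34 mm high, about 0.25 kg; on top a steel spot in the middle and two steel ports 14 mm wide, 5 mm high near its ends, which are alike. Origin: centre of its underside, z up. It starts flat on the bench. Grip it across the 50 mm width at mid-length.
- deck: the station's sloped grey deck, 180 x 264 mm, fixed; it rises away from the robot at 30 degrees. Origin: centre of its top surface, 70 mm above the bench. Its x runs uphill, y across it to the left, z square off the deck. The flow cell's place is on its left half; the toggle clamp stands right of that and works in the deck's y-z plane at deck x = 0.
- nest (a point): where the centre of the flow cell's underside belongs, at deck (0, +85 mm, 0), its length along deck x. A ledge 14 mm high (face 55.5 mm downhill of here) stops its lower end. Four guides 10 mm high, 24 mm long, centred 42 mm up- and downhill of here, inner faces 56 mm apart, stand beside its ends; the middle 60 mm of its sides is free. Friction may keep it from sliding down by itself.
- handle_root (a point): centre line of the clamp handle at its root; from here it runs straight for 105 mm to its end: an 11 mm steel neck, then from 40 mm on a black round grip 22 mm thick. This point moves a little with the linkage.
- handle_end (a point): free end of the handle, on its centre line. Open, the handle stands nearly square off the deck (end about 230 mm off it), the raised clamp arm some 50 mm left of it. To lock, push it over to deck -y and down through about 80 degrees until it lies along deck -y and stops, this end then about 78 mm off the deck. Dead centre is near 97 mm: let go above that and it springs back.
- clamp_pad (a point): centre of the face of the rubber pad (24 mm wide) under the end of the clamp arm. Open, the arm stands up beside the flow cell's place, the pad's face at about deck y = +5 mm; closed, the pad comes down at deck (0, +85 mm).
- clamp_arm (a joint): angle of the clamp arm, rad: 0 open (raised 77 degrees), about 1.3 down. Friction keeps it up at first; once it has come well over, it drops onto the cell by its own weight, taking the handle along, but does not lock.
- clamp_spindle (a joint): how far the sprung spindle of the pad is pushed back into the arm, m: 0 free, about 0.004 when locked on the flow cell. Spring 6 N per mm: the pad meets the cell with the handle's end about 125 mm off the deck; from there the push needed on the handle, 80 mm from its root, is 4 to 8 N until dead centre.
- stoppered_jar: bystander: pale plastic jar with a black stopper, 56 mm wide, 160 mm high, standing; origin: centre of its underside
- small_bottle: bystander: clear screw-cap bottle, 69 mm wide, 117 mm high, standing; origin: centre of its underside
- wide_vial: bystander: clear vial with a white cap, 57 mm wide, 101 mm high, standing; origin: centre of its underside

How it is judged:
By the outcome, as a careful person would: the job done as asked, in the order asked, and still so for the second after the job is handed in, with the robot touching nothing.
It also fails if it takes over 48 s, if anything falls off the work surface, if the arm or the gripper's body presses on something with over 40 N, if the wrist force passes 120 N, or if a joint passes its speed limit or range.

## Working session

There is one attempt and no reset: what is moved stays moved. The work goes in short steps, Python scripts to look and compute and a shell command to move; the robot and the scene stay as the last step left them, time stands still between calls to the robot, and variables do not carry over. Pictures are saved under pics/ and viewed, about 8 in all and at most 12, crops included, and the job is handed in when it is done.

```bash
ls; mkdir -p pics; python3 - <<'E'
from plant import manip
import cv2
print(manip.sense(), manip.hold_point_z)
for n in("scene","top"):
    s=manip.snapshot(n); cv2.imwrite(f"pics/{n}0.png",s["frame"]); print(n,s["mtx"].tolist(),s["R"].tolist(),s["t"].tolist())
E
```

```text
pics
{'t': 0.0, 'joint_pos': array([ 1.23603313e+00,  3.20262572e-01,  1.56571109e+00, -6.62315210e-06,
        1.25741447e+00, -1.99945289e-02]), 'joint_velocities': array([ 8.82886653e-04, -8.78002853e-04,  4.72792295e-04, -1.52628913e-05,
       -4.77611545e-04, -6.83907257e-04]), 'joint_torque': array([-9.39660349e-04, -4.15527070e+01, -2.34167719e+01, -1.89911402e-04,
        8.07726465e-03, -4.09257652e-06]), 'position': array([0.17785158, 0.54627652, 0.23048667]), 'eef_rot': array([-1.55306698e-04,  1.56734334e-01,  9.87640391e-01, -8.84211333e-04]), 'ft_force': array([ 0.17854755,  0.79614367, -1.180108  ]), 'moment': array([-0.03712189,  0.04008091, -0.03243403]), 'grip_width': 1.001961352878962} 0.0187
scene [[588.2779520309424, 0.0, 317.8704469784288], [0.0, 588.2779520309424, 240.05168453956836], [0.0, 0.0, 1.0]] [[0.5738579840372682, -0.8187026103297201, -0.02032363146646901], [-0.550224432541597, -0.3670534572250291, -0.7500165553995669], [0.6065806525029958, 0.441585547066994, -0.6611067361860594]] [-0.19279724801839243, 0.5297249301161866, 0.907314011460129]
top [[525.4881814422855, 0.0, 323.6725005012516], [0.0, 525.4881814422855, 235.15297193420596], [0.0, 0.0, 1.0]] [[0.006277579182662889, -0.9998813371948196, 0.014067818917829931], [-0.997963918402174, -0.007157239331883344, -0.06337816258401124], [0.06347132870032439, -0.013641314256536995, -0.9978904273407826]] [0.1589628786512766, 0.6048616641167419, 1.2106397947634442]
```

View pics/scene0.png

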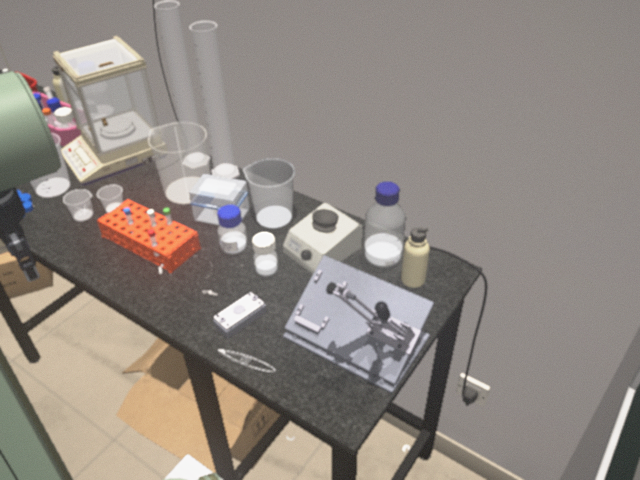

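View pics/top0.png

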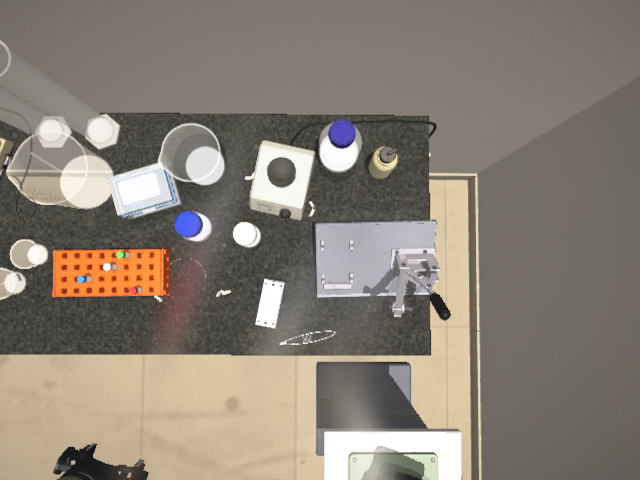

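The scene view shows the flow cell at about (240,312) and the deck with its clamp at about (360,320). In the top view the cell is at (270,303), the deck corners are near (316,222), (436,220) and (437,296), and the handle end is near (445,312). Next I'll zoom in and measure.

```bash
cat > h.py <<'E'
import numpy as np, cv2
from scipy.spatial.transform import Rotation as Ro
from plant import manip
def ray(s,p):
    M,R,t=map(np.array,(s["mtx"],s["R"],s["t"])); d=R.T@np.linalg.solve(M,[p[0],p[1],1.]); return -R.T@t,d
def onz(s,p,z):
    c,d=ray(s,p); return c+d*(z-c[2])/d[2]
def proj(s,X):
    x=s["mtx"]@(np.array(s["R"])@np.array(X)+s["t"]); return x[:2]/x[2]
def cross(s1,p1,s2,p2):
    c1,d1=ray(s1,p1);c2,d2=ray(s2,p2);A=np.c_[d1,-d2];k=np.linalg.lstsq(A,c2-c1,rcond=None)[0]
    a,b=c1+d1*k[0],c2+d2*k[1];return (a+b)/2,np.linalg.norm(a-b)
def crop(s,x,y,w,h,f): return cv2.resize(s["frame"][y:y+h,x:x+w],None,fx=f,fy=f,interpolation=cv2.INTER_CUBIC)
E
python3 - <<'E'
from h import *
T=manip.snapshot("top");S=manip.snapshot("scene")
a=crop(T,240,210,220,120,3.6);b=crop(S,200,250,240,140,3.3)
cv2.imwrite("pics/c1.png",a);cv2.imwrite("pics/c2.png",b)
for n,s,(x,y,w,h) in(("T",T,(245,265,50,75)),("S",S,(200,280,75,60))):
    g=s["frame"][y:y+h,x:x+w].min(2); m=(g>140).astype(np.uint8)
    c=max(cv2.findContours(m,0,1)[0],key=cv2.contourArea); r=cv2.minAreaRect(c); box=cv2.boxPoints(r)+[x,y]
    P=np.array([onz(s,p,.034) for p in box]); print(n,r,P.round(4).tolist(),P.mean(0))
    print(np.linalg.norm(P[0]-P[1]),np.linalg.norm(P[1]-P[2]))
E
```

```text
T ((24.442306518554688, 38.28845977783203), (20.98442268371582, 47.067867279052734), 11.309932708740234) [[0.398, 0.3195, 0.034], [0.503, 0.2999, 0.034], [0.4939, 0.2527, 0.034], [0.389, 0.2726, 0.034]] [0.44598045 0.28619833 0.034     ]
0.10678644803530106 0.04809780794522935
S ((38.653846740722656, 30.23076820373535), (19.969205856323242, 50.75506591796875), 56.30992889404297) [[0.4015, 0.3246, 0.034], [0.5177, 0.3026, 0.034], [0.4922, 0.2499, 0.034], [0.3803, 0.2736, 0.034]] [0.44794601 0.28768512 0.034     ]
0.11833692916054735 0.05859010658820219
```

View pics/c1.png

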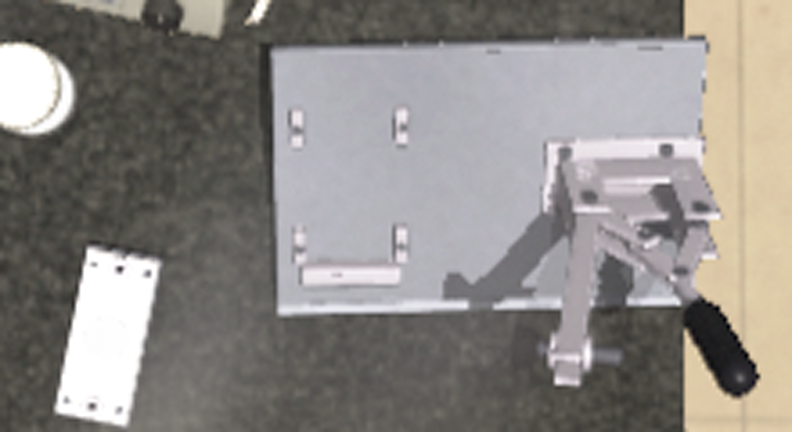

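View pics/c2.png

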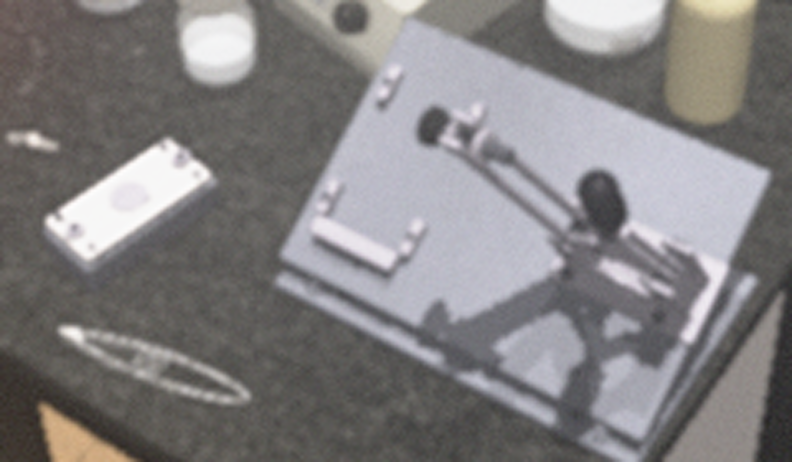

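The top crop shows the four guides at crop (296,128), (401,127), (300,245) and (401,245). The ledge is at (350,273), the deck corners at (273,46), (705,40) and (278,315), and the handle end at (740,380). The scene crop shows the cell flat, guides at (388,87), (328,196) and (412,237), the pad at (433,126) and the handle end near (600,195).

```bash
python3 - <<'E'
from h import *
from scipy.optimize import least_squares
T=manip.snapshot("top");S=manip.snapshot("scene")
t=lambda x,y:np.array([240+x/3.6,210+y/3.6]); s=lambda x,y:np.array([200+x/3.3,250+y/3.3])
D=np.array
obs=[(T,t(296,128),(.042,.117,.01)),(T,t(401,127),(.042,.053,.01)),(T,t(300,245),(-.042,.117,.01)),(T,t(401,245),(-.042,.053,.01)),
(T,t(273,46),(.09,.132,0)),(T,t(705,40),(.09,-.132,0)),(T,t(278,306),(-.09,.132,0)),
(S,s(388,87),(.042,.117,.008)),(S,s(328,196),(-.042,.117,.008)),(S,s(412,237),(-.042,.053,.008)),(S,s(410,18),(.09,.132,0)),(S,s(770,172),(.09,-.132,0)),(S,s(282,262),(-.09,.132,0))]
Rd=lambda q:Ro.from_euler("z",q)*Ro.from_euler("y",-30,degrees=True)
def W(p,X): return Rd(p[2]).apply(X)+D([p[0],p[1],.07])
f=lambda p:np.concatenate([proj(o[0],W(p,o[2]))-o[1] for o in obs])
for O in (obs,obs[:7],obs[7:]):
    o_=obs; obs=O; r=least_squares(f,[.5,.1,0],loss="soft_l1"); print(r.x); print(f(r.x).reshape(-1,2).round(1).tolist()); obs=o_
r=least_squares(f,[.5,.1,0],loss="soft_l1")
np.save("deck.npy",r.x);print("nest",W(r.x,D([0,.085,0])))
e,g=cross(T,t(738,378),S,s(600,195)); print("hend",e,g,"deck",Rd(r.x[2]).inv().apply(e-D([*r.x[:2],.07])))
E
```

```text
[0.5488029  0.04888969 0.03295879]
[[0.1, -0.2], [0.3, -0.7], [-0.3, 0.4], [0.0, -0.4], [-0.9, 0.9], [1.1, -0.6], [-0.5, -0.8], [0.2, -0.4], [0.1, 1.2], [0.0, 1.1], [-1.0, -0.0], [0.8, 0.7], [-1.2, -0.6]]
[0.54817695 0.04877845 0.03101576]
[[0.2, -0.0], [0.4, -0.5], [-0.3, 0.6], [0.0, -0.1], [-0.8, 1.0], [1.2, -0.2], [-0.5, -0.6]]
[0.54999455 0.04930753 0.03532949]
[[0.3, -0.7], [0.2, 0.9], [0.2, 0.7], [-1.0, -0.3], [0.8, 0.1], [-1.0, -1.0]]
nest [0.54600191 0.13384353 0.07      ]
hend [ 0.44118216 -0.0614724   0.25988144] 0.0013389044974721216 deck [-0.00136047 -0.10675575  0.22004167]
```

```bash
cat >> h.py <<'E'
def Rdeck(): return Ro.from_euler("z",np.load("deck.npy")[2])*Ro.from_euler("y",-30,degrees=True)
def W(X): return Rdeck().apply(X)+np.r_[np.load("deck.npy")[:2],.07]
def toD(P): return Rdeck().inv().apply(np.array(P)-np.r_[np.load("deck.npy")[:2],.07])
def q2R(q): return Ro.from_quat(np.r_[q[1:],q[0]])
def down(x,z): # tool rotation from x and z axes
    z=z/np.linalg.norm(z); x=x-z*(x@z); x/=np.linalg.norm(x); return Ro.from_matrix(np.c_[x,np.cross(z,x),z])
def rel(P,R,base=None):
    st=manip.sense(); p,r=(st["position"],q2R(st["eef_rot"])) if base is None else base
    return (r.inv().apply(np.array(P)-p)/.5).round(4).tolist(),((r.inv()*R).as_rotvec()/(np.pi/2)).round(4).tolist()
E
python3 - <<'E'
from h import *
a=np.radians(-10.6);R=down(-np.r_[np.cos(a),np.sin(a),0],np.r_[0,0,-1.])
for z in(.12,.002): print(rel([.447,.287,z],R))
E
```

```text
([-0.6723, -0.327, 0.2222], [-0.0003, -0.0, -0.0826])
([-0.6723, -0.3268, 0.4582], [-0.0003, -0.0, -0.0826])
```

```bash
python3 -m pendant '{"slide":[[-0.67,-0.327,0.22],[-0.67,-0.327,0.22],[-0.67,-0.327,0.22],[-0.67,-0.327,0.22],[-0.672,-0.327,0.22],[-0.672,-0.327,0.22],[-0.672,-0.327,0.22],[-0.672,-0.327,0.222],[-0.672,-0.327,0.222]],"twist":[[0,0,-0.083],[0,0,-0.083],[0,0,-0.083],[0,0,-0.083],[0,0,-0.083],[0,0,-0.083],[0,0,-0.083],[0,0,-0.083],[0,0,-0.083]]}' 0 60; python3 - <<'E'
from h import *
T=manip.snapshot("top");S=manip.snapshot("scene")
cv2.imwrite("pics/c3.png",np.vstack([crop(T,220,240,160,100,4)[:300],crop(S,190,210,160,140,4)[120:420]]))
a=np.radians(-10.6);R=down(-np.r_[np.cos(a),np.sin(a),0],np.r_[0,0,-1.])
for z in(.12,.002): print(rel([.447,.287,z],R))
E
```

```text
t: 1.42
position: [0.4462, 0.2884, 0.1207]
eef_rot: [0.0, 0.091, 0.996, 0.0]
ft_force: [-0.0, -0.9, -0.1]
grip_width: 0.999
([-0.0022, -0.0027, 0.0017], [0.0006, 0.0003, 0.0017])
([-0.0021, -0.0029, 0.2377], [0.0006, 0.0003, 0.0017])
```

View pics/c3.png

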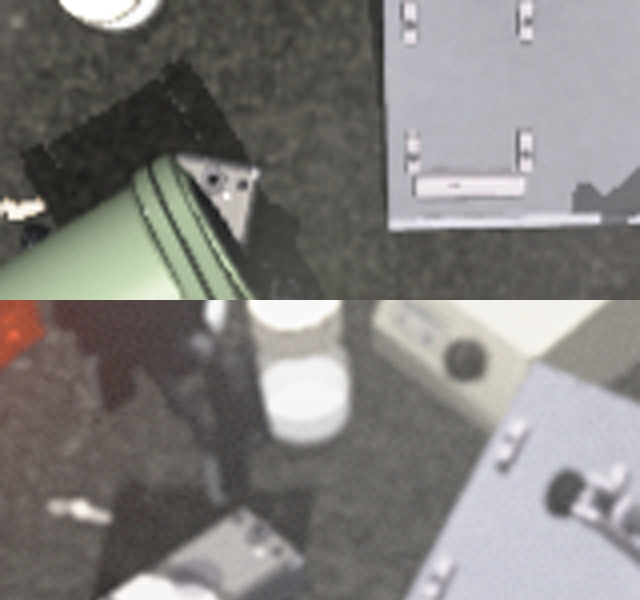

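The gripper is above the cell: its uphill end is visible at crop (220,185) in the top view and (240,540) in the scene view. The path is clear, so I'll descend and grip.

```bash
python3 -m pendant '{"slide":[[-0.002,-0.003,0.1],[-0.002,-0.003,0.18],[-0.002,-0.003,0.22],[-0.002,-0.003,0.236],[-0.002,-0.003,0.236]],"twist":[[0,0,0],[0,0,0],[0,0,0],[0,0,0],[0,0,0]]}' && python3 -m pendant '{"slide":[[0,0,0],[0,0,0],[0,0,0],[0,0,0],[0,0,0],[0,0,0]],"twist":[[0,0,0],[0,0,0],[0,0,0],[0,0,0],[0,0,0],[0,0,0]]}' 1 60
```

```text
t: 2.15
position: [0.4474, 0.2863, 0.0026]
eef_rot: [0.0, 0.092, 0.996, 0.0]
ft_force: [-0.2, -0.2, 0.7]
grip_width: 0.999
t: 2.9
position: [0.4483, 0.2862, 0.0036]
eef_rot: [0.001, 0.092, 0.996, 0.001]
ft_force: [-1.0, -0.1, 5.3]
grip_width: 0.572
```

```bash
python3 -m pendant '{"slide":[[0,0,-0.1],[0,0,-0.2],[0,0,-0.32],[0,0,-0.32]],"twist":[[0,0,0],[0,0,0],[0,0,0],[0,0,0]]}'; cat >> h.py <<'E'
def RP(): d=Rdeck().as_matrix(); return down(-d[:,0],-d[:,2])
E
python3 - <<'E'
from h import *
for X in([.006,.085,.09],[.006,.085,.02]):print(W(X),rel(W(X),RP()))
E
```

```text
t: 3.4
position: [0.4501, 0.2871, 0.1673]
eef_rot: [0.005, 0.092, 0.996, 0.003]
ft_force: [-0.1, 0.4, -5.2]
grip_width: 0.572
[0.50621968 0.13253188 0.15094229] ([-0.1667, -0.2835, 0.032], [-0.0321, -0.3261, -0.1363])
[0.54120068 0.13368523 0.09032051] ([-0.234, -0.2693, 0.1539], [-0.0321, -0.3261, -0.1363])
```

```bash
python3 -m pendant '{"slide":[[-0.05,-0.05,-0.03],[-0.1,-0.12,0],[-0.15,-0.2,0.02],[-0.167,-0.283,0.03],[-0.167,-0.283,0.032],[-0.167,-0.283,0.032],[-0.167,-0.283,0.032]],"twist":[[-0.008,-0.08,-0.034],[-0.016,-0.16,-0.068],[-0.024,-0.24,-0.1],[-0.032,-0.326,-0.136],[-0.032,-0.326,-0.136],[-0.032,-0.326,-0.136],[-0.032,-0.326,-0.136]]}'; python3 - <<'E'
from h import *
S=manip.snapshot("scene");T=manip.snapshot("top")
a=crop(S,260,220,190,150,4.2)
cv2.imwrite("pics/c4.png",a);print(manip.sense()["ft_force"],toD(manip.sense()["position"]))
for h in(.09,.045,.025):print(rel(W([.006,.085,h]),RP()))
E
```

```text
t: 4.28
position: [0.5047, 0.132, 0.1467]
eef_rot: [0.254, -0.017, 0.967, 0.002]
ft_force: [0.4, 0.4, -2.1]
grip_width: 0.574
[-0.09329959  0.29348962 -3.23349859] [0.00242064 0.08455628 0.08711202]
([-0.0071, 0.0008, -0.0058], [-0.0027, -0.006, 0.0018])
([-0.0079, 0.0012, 0.0841], [-0.0027, -0.006, 0.0018])
([-0.0083, 0.0014, 0.1241], [-0.0027, -0.006, 0.0018])
```

View pics/c4.png

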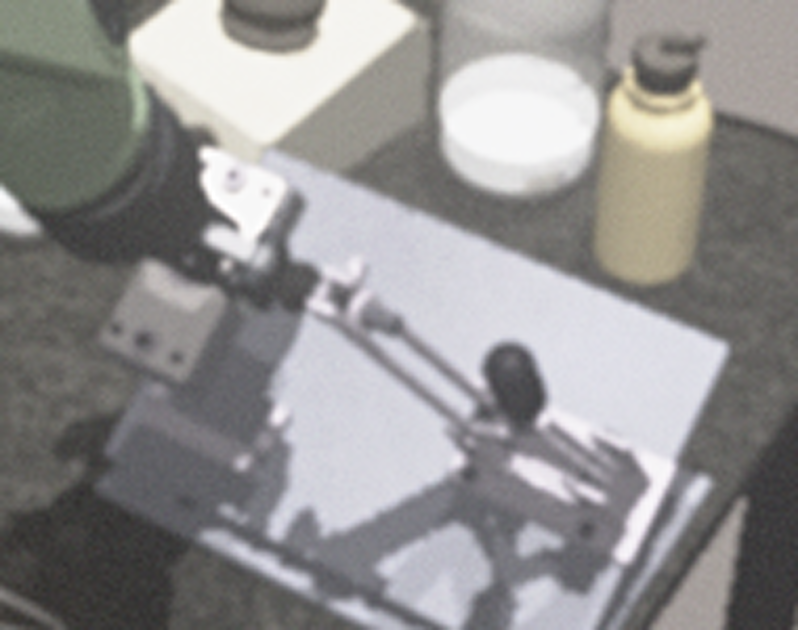

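The cell is held over its place, with its lower end at crop (160,330). The pad at (300,290) is clear of the gripper. I'll lower it in steps.

```bash
python3 -m pendant '{"slide":[[-0.008,0.001,0.04],[-0.008,0.001,0.084],[-0.008,0.001,0.124],[-0.008,0.001,0.124],[-0.008,0.001,0.124]],"twist":[[-0.003,-0.006,0.002],[-0.003,-0.006,0.002],[-0.003,-0.006,0.002],[-0.003,-0.006,0.002],[-0.003,-0.006,0.002]]}'; python3 - <<'E'
from h import *
s=manip.sense();print(s["ft_force"],toD(s["position"]),(RP().inv()*q2R(s["eef_rot"])).as_rotvec(degrees=True))
for h in(.01,.003):print(rel(W([.005,.085,h]),RP()))
E
```

```text
t: 5.0
position: [0.5379, 0.1329, 0.0948]
eef_rot: [0.259, -0.016, 0.966, 0.004]
ft_force: [-0.1, 0.0, -3.1]
grip_width: 0.571
[-0.12561083  0.03148817 -3.07883108] [0.00537796 0.08433689 0.02550784] [-0.0055371  -0.00229799  0.02958327]
([0.0008, 0.0013, 0.031], [0.0001, 0.0, -0.0003])
([0.0008, 0.0013, 0.045], [0.0001, 0.0, -0.0003])
```

Next, lower towards contact.

```bash
python3 -m pendant '{"slide":[[0,0.001,0.015],[0,0.001,0.03],[0,0.001,0.035],[0,0.001,0.04],[0,0.001,0.04]],"twist":[[0,0,0],[0,0,0],[0,0,0],[0,0,0],[0,0,0]]}'; python3 - <<'E'
from h import *
s=manip.sense();print(Rdeck().inv().apply(s["ft_force"]),toD(s["position"]),(RP().inv()*q2R(s["eef_rot"])).as_rotvec(degrees=True))
E
```

```text
t: 5.62
position: [0.5477, 0.1334, 0.0772]
eef_rot: [0.259, -0.016, 0.966, 0.004]
ft_force: [-0.4, 0.1, -3.0]
grip_width: 0.572
[-1.8331468   0.07582088 -2.35124963] [0.00507873 0.08451266 0.00543144] [0.00812111 0.00878729 0.03777505]
```

```bash
python3 -m pendant '{"slide":[[0,0.001,0.002],[0,0.001,0.004],[0,0.001,0.006],[0,0.001,0.006]],"twist":[[0,0,0],[0,0,0],[0,0,0],[0,0,0]]}'; cat > st.py <<'E'
from h import *
s=manip.sense();print("deckF",Rdeck().inv().apply(s["ft_force"]),toD(s["position"]),(RP().inv()*q2R(s["eef_rot"])).as_rotvec(degrees=True))
E
python3 st.py
```

```text
t: 6.12
position: [0.5485, 0.134, 0.0757]
eef_rot: [0.259, -0.016, 0.966, 0.004]
ft_force: [-12.1, 0.9, 12.4]
grip_width: 0.576
deckF [-4.25920051  1.3085142  16.83071958] [0.0050388  0.08503167 0.0037249 ] [-0.00478267 -0.06875888  0.048052  ]
```

It's in contact with the deck at about 17 N. I'll ease the normal force and slide downhill to the ledge.

```bash
python3 -m pendant '{"slide":[[0,0,-0.0016],[0.002,0,-0.0016],[0.004,0,-0.0016],[0.006,0,-0.0016],[0.006,0,-0.0016]],"twist":[[0,0,0],[0,0,0],[0,0,0],[0,0,0],[0,0,0]]}';python3 st.py; python3 -m pendant '{"slide":[[0.001,0,0],[0.002,0,0],[0.003,0,0],[0.003,0,0]],"twist":[[0,0,0],[0,0,0],[0,0,0],[0,0,0]]}';python3 st.py
```

```text
t: 6.75
position: [0.5484, 0.1341, 0.0757]
eef_rot: [0.261, -0.015, 0.965, 0.005]
ft_force: [0.0, -2.6, 7.3]
grip_width: 0.57
deckF [ 3.61132287 -2.63995849  6.36737416] [0.00488788 0.08514854 0.00375699] [-0.02782128 -0.24628025  0.0623018 ]
t: 7.25
position: [0.5475, 0.1344, 0.0752]
eef_rot: [0.261, -0.016, 0.965, 0.005]
ft_force: [-0.6, -0.8, 7.3]
grip_width: 0.571
deckF [ 3.08715484 -0.81158389  6.69223713] [0.00391235 0.08551754 0.00374814] [-0.07173501 -0.29659572  0.03766991]
```

```bash
python3 -m pendant '{"slide":[[0.002,0,0],[0.004,0,0],[0.006,0,0],[0.006,0,0]],"twist":[[0,0,0],[0,0,0],[0,0,0],[0,0,0]]}';python3 st.py; python3 -m pendant '{"slide":[[0.001,0,0],[0.003,0,0],[0.004,0,0],[0.004,0,0]],"twist":[[0,0,0],[0,0,0],[0,0,0],[0,0,0]]}';python3 st.py
```

```text
t: 7.75
position: [0.5452, 0.1348, 0.0739]
eef_rot: [0.262, -0.016, 0.965, 0.005]
ft_force: [0.6, -0.6, 6.9]
grip_width: 0.573
deckF [ 4.01741614 -0.58437788  5.7056961 ] [0.00127353 0.08595847 0.00377797] [-0.12630829 -0.33847354  0.02659126]
t: 8.25
position: [0.5451, 0.1349, 0.0739]
eef_rot: [0.263, -0.016, 0.965, 0.005]
ft_force: [5.6, -2.5, 6.8]
grip_width: 0.57
deckF [ 8.14511221 -2.70114777  3.13434245] [0.0012035  0.08603713 0.00380724] [-0.13507853 -0.48580642  0.00349959]
```

```bash
python3 -m pendant '{"slide":[[0.001,0,0],[0.003,0,0],[0.003,0,0]],"twist":[[0,0,0],[0,0,0],[0,0,0]]}';python3 st.py; python3 -m pendant '{"slide":[[0,0,0],[0,0,0],[0,0,0],[0,0,0]],"twist":[[0,0,0],[0,0,0],[0,0,0],[0,0,0]]}' 0.15;python3 st.py
```

```text
t: 8.62
position: [0.545, 0.1349, 0.074]
eef_rot: [0.264, -0.016, 0.964, 0.006]
ft_force: [8.3, -2.9, 8.0]
grip_width: 0.567
deckF [11.12161109 -3.18038423  2.85036052] [0.00119748 0.08603788 0.00393076] [-0.13853792 -0.60553668 -0.00185618]
t: 9.12
position: [0.5388, 0.1336, 0.0692]
eef_rot: [0.258, -0.016, 0.966, 0.004]
ft_force: [0.2, 0.4, 0.2]
grip_width: 0.848
deckF [0.27993259 0.42317402 0.05482501] [-0.00660499  0.08498074  0.00289595] [0.01539906 0.07812718 0.03223236]
```

The ledge stopped it and it's released. I'll retreat square off the deck and check.

```bash
python3 -m pendant '{"slide":[[0,0,-0.04],[0,0,-0.12],[0,0,-0.24],[0,0,-0.34],[0,0,-0.4],[0.0,0.1,-0.4],[0.0,0.2,-0.4],[0,0.3,-0.4],[0,0.3,-0.4]],"twist":[[0,0,0],[0,0,0],[0,0,0],[0,0,0],[0,0,0],[0,0,0],[0,0,0],[0,0,0],[0,0,0]]}' 1;python3 st.py;python3 - <<'E'
from h import *
S=manip.snapshot("scene");T=manip.snapshot("top")
cv2.imwrite("pics/c5.png",np.hstack([crop(S,270,240,110,150,3.6),crop(T,305,210,110,150,3.6)]))
E
```

```text
t: 10.25
position: [0.4343, 0.2835, 0.2426]
eef_rot: [0.258, -0.018, 0.966, 0.005]
ft_force: [-0.9, -0.6, -0.6]
grip_width: 0.005
deckF [-1.14484304 -0.61596139 -0.0416791 ] [-0.00615755  0.23828961  0.20280492] [-0.142201    0.04289294 -0.19620703]
```

View pics/c5.png

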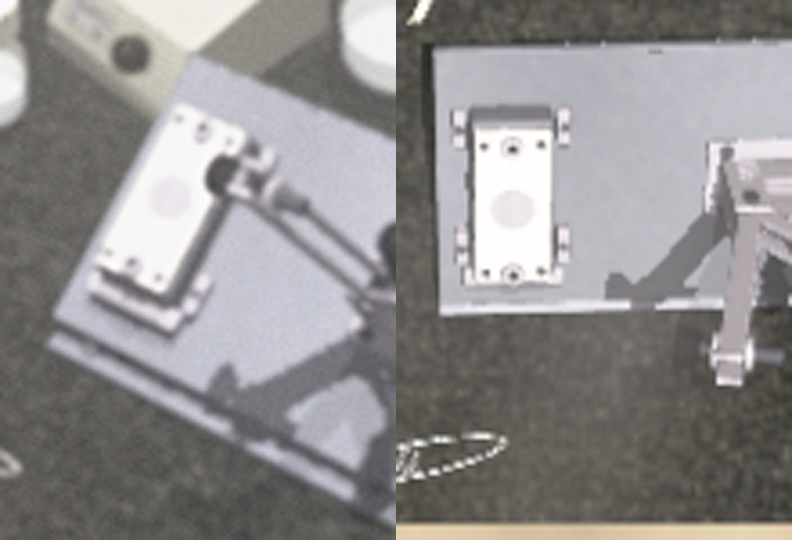

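The cell sits square between the guides, its lower end on the ledge (scene crop (150,300), top crop (513,275)). The pad is clear. Now the clamp geometry, from rays cast onto the plane deck x = 0.

```bash
python3 - <<'E'
from h import *
T=manip.snapshot("top");S=manip.snapshot("scene")
t=lambda x,y:np.array([240+x/3.6,210+y/3.6]); s=lambda x,y:np.array([200+x/3.3,250+y/3.3])
def onx(sn,p,x=0):
    c,d=ray(sn,p);Rd=Rdeck();c=toD(c);d=Rd.inv().apply(d);return (c+d*(x-c[0])/d[0]).round(4)
for n,p in dict(end=(738,378),gripstart=(695,310),root=(667,267),armtip=(567,378),spindR=(620,355),padL=(543,352),armmid=(580,290)).items(): print(n,onx(T,t(*p)))
for n,p in dict(end=(602,180),pad=(433,126),spind=(510,150)).items(): print("S",n,onx(S,s(*p)))
st=manip.sense();print(st["joint_pos"].round(3))
for X in([0,-.05,.27],[0,-.065,.20]):print(W(X),rel(W(X),RP()))
E
```

```text
end [ 0.     -0.1055  0.2226]
gripstart [ 0.     -0.0969  0.158 ]
root [ 0.     -0.0905  0.1131]
armtip [ 0.     -0.0176  0.2183]
spindR [ 0.     -0.0485  0.1989]
padL [ 0.     -0.0085  0.1942]
armmid [ 0.     -0.0375  0.1347]
S end [ 0.     -0.1162  0.2574]
S pad [0.     0.0004 0.1947]
S spind [ 0.     -0.0562  0.2266]
[ 0.753  0.049  1.996 -0.503  0.754 -0.537]
[ 0.41552386 -0.00553178  0.30382686] ([-0.0134, -0.5676, -0.1335], [-0.0011, -0.001, -0.0008])
[ 0.45099915 -0.01937029  0.24320508] ([-0.0136, -0.5974, 0.0065], [-0.0011, -0.001, -0.0008])
```

```bash
python3 -m pendant '{"slide":[[-0.01,0,-0.1],[-0.013,-0.05,-0.16],[-0.013,-0.15,-0.17],[-0.013,-0.27,-0.17],[-0.013,-0.39,-0.17],[-0.013,-0.5,-0.17],[-0.013,-0.58,-0.17],[-0.013,-0.608,-0.17],[-0.013,-0.608,-0.17],[-0.013,-0.608,-0.17],[-0.013,-0.608,-0.17]],"twist":[[0,0,0],[0,0,0],[0,0,0],[0,0,0],[0,0,0],[0,0,0],[0,0,0],[0,0,0],[0,0,0],[0,0,0],[0,0,0]]}' 1;python3 st.py;python3 - <<'E'
from h import *
print(rel(W([0,-.07,.205]),RP()), manip.sense()["joint_pos"].round(2))
T=manip.snapshot("top");S=manip.snapshot("scene")
cv2.imwrite("pics/c6.png",np.hstack([crop(S,280,210,160,160,2.5),crop(T,300,210,160,160,2.5)]))
E
```

```text
t: 11.82
position: [0.4073, -0.024, 0.3196]
eef_rot: [0.258, -0.016, 0.966, 0.004]
ft_force: [-0.1, -0.3, -0.6]
grip_width: -0.002
deckF [-0.41387979 -0.30785844 -0.4105372 ] [ 2.74127776e-04 -6.82018119e-02  2.88089784e-01] [-0.03073295  0.03804559 -0.03322075]
([0.0004, -0.0037, 0.1662], [0.0003, -0.0004, 0.0004]) [-0.16 -0.26  2.05  0.13  0.84 -1.83]
```

View pics/c6.png

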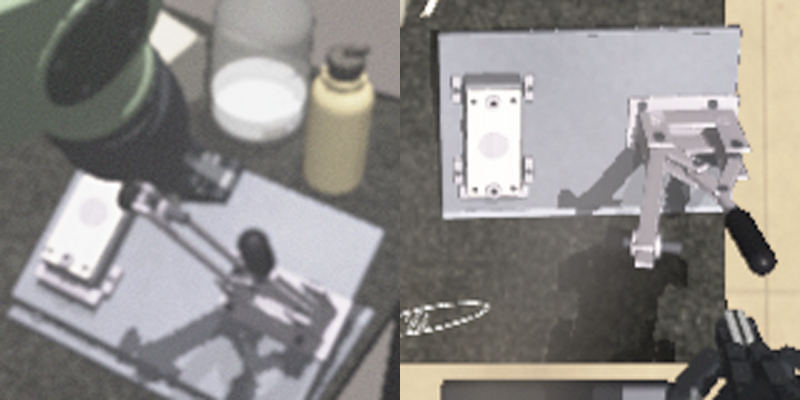

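The gripper is above and left of the handle (fingers at scene crop (215,175), handle end at (255,250)). The clamp and cell are unchanged, so I'll lower into the gap.

```bash
python3 -m pendant '{"slide":[[0,-0.004,0.06],[0,-0.004,0.11],[0,-0.004,0.14],[0,-0.004,0.155],[0,-0.004,0.166],[0,-0.004,0.166],[0,-0.004,0.166]],"twist":[[0,0,0],[0,0,0],[0,0,0],[0,0,0],[0,0,0],[0,0,0],[0,0,0]]}' 1;python3 st.py;python3 - <<'E'
from h import *
for X in([-.081,.205],[-.1125,.19],[-.129,.167],[-.146,.144],[-.158,.119],[-.165,.094]): print(rel(W([0,*X]),RP())[0])
E
```

```text
t: 12.8
position: [0.4491, -0.0254, 0.2483]
eef_rot: [0.259, -0.016, 0.966, 0.004]
ft_force: [-0.1, 0.2, 0.1]
grip_width: 0.005
deckF [-0.08106156  0.16737926  0.10663241] [ 0.00077587 -0.07100675  0.2054782 ] [ 0.02333567 -0.02364032  0.03522364]
[0.0015, -0.02, 0.001]
[0.0015, -0.083, 0.031]
[0.0015, -0.116, 0.077]
[0.0015, -0.1499, 0.123]
[0.0015, -0.1739, 0.173]
[0.0015, -0.1879, 0.223]
```

Clear on both sides. First half of the push, following the handle's arc:

```bash
python3 -m pendant '{"slide":[[0.001,-0.02,0.001],[0.001,-0.04,0.01],[0.001,-0.06,0.02],[0.001,-0.083,0.031],[0.001,-0.1,0.053],[0.001,-0.116,0.077],[0.001,-0.116,0.077],[0.001,-0.116,0.077]],"twist":[[0,0,0],[0,0,0],[0,0,0],[0,0,0],[0,0,0],[0,0,0],[0,0,0],[0,0,0]]}' 1;python3 st.py;python3 - <<'E'
from h import *
T=manip.snapshot("top");S=manip.snapshot("scene")
cv2.imwrite("pics/c7.png",np.hstack([crop(S,280,210,160,160,2.5),crop(T,300,210,160,160,2.5)]))
for X in([-.129,.167],[-.146,.144],[-.158,.119],[-.165,.094]): print(rel(W([0,*X]),RP())[0])
E
```

```text
t: 13.8
position: [0.4698, -0.0829, 0.2148]
eef_rot: [0.259, -0.016, 0.966, 0.004]
ft_force: [0.5, -1.0, -0.2]
grip_width: 0.005
deckF [ 0.32409714 -1.00090843 -0.44511631] [ 0.00025881 -0.12913474  0.16704902] [ 0.04709757 -0.02110698  0.03326725]
[0.0006, 0.0001, 0.0003]
[0.0006, -0.0339, 0.0463]
[0.0006, -0.0579, 0.0963]
[0.0006, -0.0718, 0.1463]
```

View pics/c7.png

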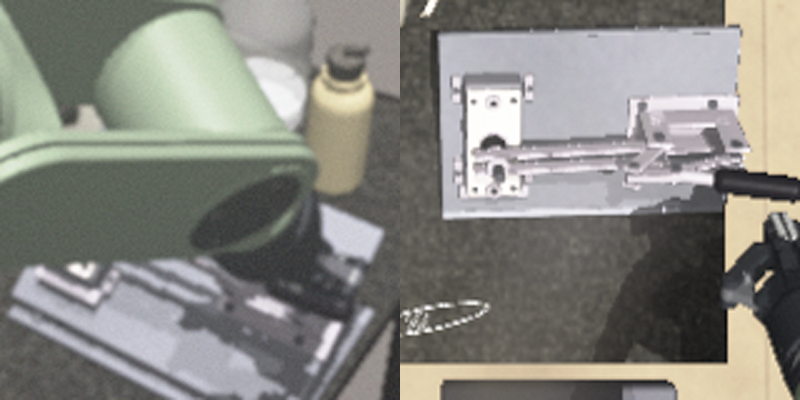

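The arm has dropped onto the cell by its own weight: the pad is at top crop (495,145), the handle lies towards -y at (755,182), and it is not locked yet. Now I'll press down.

```bash
python3 -m pendant '{"slide":[[0.0006,-0.034,0.046],[0.0006,-0.058,0.07],[0.0006,-0.072,0.09],[0.0006,-0.072,0.105],[0.0006,-0.072,0.115],[0.0006,-0.072,0.115]],"twist":[[0,0,0],[0,0,0],[0,0,0],[0,0,0],[0,0,0],[0,0,0]]}' 1;python3 st.py;python3 -m pendant '{"slide":[[0,0,0.01],[0,0,0.02],[0,0,0.03],[0,0,0.03]],"twist":[[0,0,0],[0,0,0],[0,0,0],[0,0,0]]}' 1;python3 st.py
```

```text
t: 14.65
position: [0.4999, -0.1209, 0.165]
eef_rot: [0.26, -0.016, 0.965, 0.001]
ft_force: [-7.1, -13.2, 2.1]
grip_width: -0.003
deckF [ -5.49499166 -12.93963988   5.64102874] [ 0.00032902 -0.16804661  0.1094698 ] [ 0.41086412 -0.14124266 -0.07613886]
t: 15.15
position: [0.5067, -0.1173, 0.1511]
eef_rot: [0.258, -0.016, 0.966, 0.005]
ft_force: [0.2, -0.5, 0.3]
grip_width: -0.0
deckF [ 0.26908384 -0.47915111  0.18499609] [-0.00060723 -0.16468794  0.09403947] [-0.01786278  0.05317203  0.04130727]
```

The force fell to zero, so either it snapped over or the tool slipped off. I'll look.

```bash
python3 - <<'E'
from h import *
T=manip.snapshot("top");S=manip.snapshot("scene")
cv2.imwrite("pics/c8.png",np.hstack([crop(S,310,230,160,160,2.5),crop(T,330,220,160,160,2.5)]))
print([proj(T,W([0,-.195,z])).round(1).tolist() for z in (.078,.125)])
E
```

```text
[[471.3, 274.0], [477.8, 285.9]]
```

View pics/c8.png

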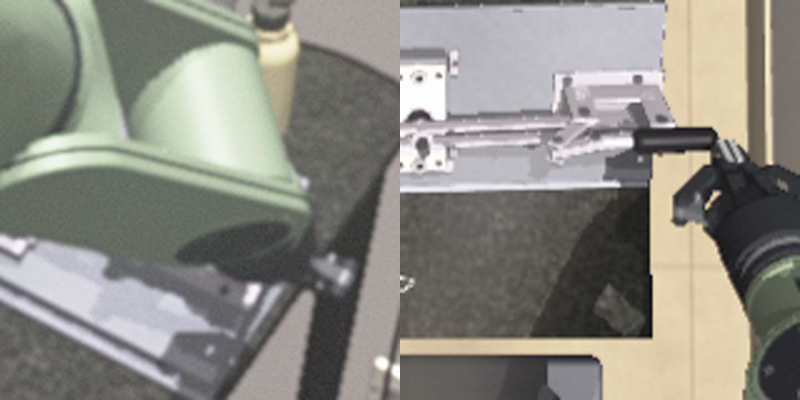

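```bash
cat >> h.py <<'E'
def onx(sn,p,x=0):
    c,d=ray(sn,p);c_=toD(c);d=Rdeck().inv().apply(d);return (c_+d*(x-c_[0])/d[0]).round(4)
E
python3 - <<'E'
from h import *
T=manip.snapshot("top")
f=lambda x,y:(330+(x-400)/2.5,220+y/2.5)
for p in((717,138),(637,140),(708,128),(708,149)):print(f(*p),onx(T,f(*p)))
X,_=[toD(manip.sense()["position"])],0;print(X,(np.array(proj(T,manip.sense()["position"]))-[330,220])*2.5+[400,0])
for X in([-.15,.15],[-.125,.15],[-.12,.15],[-.12,.10]): print(rel(W([0,*X]),RP())[0])
E
```

```text
(456.8, 275.2) [ 0.     -0.1634  0.0811]
(424.8, 276.0) [ 0.     -0.0959  0.0809]
(453.2, 271.2) [ 0.     -0.16    0.0643]
(453.2, 279.6) [ 0.     -0.1515  0.0983]
[array([-0.00036911, -0.16468896,  0.0942408 ])] [722.47626999 146.41214396]
[-0.0007, 0.0294, -0.1115]
[-0.0007, 0.0794, -0.1115]
[-0.0007, 0.0894, -0.1115]
[-0.0007, 0.0894, -0.0115]
```

The handle end reads about 81 mm off the deck with the grip level, so it is past dead centre. The finger sits right at the handle's end, so I'll shift to 80 mm from the root and press to make sure it's on the stop.

```bash
python3 -m pendant '{"slide":[[0,0,-0.04],[0,0.03,-0.04],[0,0.054,-0.04],[0,0.054,-0.02],[0,0.054,-0.006],[0,0.054,0.0],[0,0.054,0.004],[0,0.054,0.008],[0,0.054,0.008]],"twist":[[0,0,0],[0,0,0],[0,0,0],[0,0,0],[0,0,0],[0,0,0],[0,0,0],[0,0,0],[0,0,0]]}' 1;python3 st.py
```

```text
t: 16.42
position: [0.508, -0.0907, 0.1477]
eef_rot: [0.259, -0.015, 0.966, 0.004]
ft_force: [0.7, 0.8, -1.1]
grip_width: 0.0
deckF [ 0.09951622  0.8118168  -1.29561122] [-0.0004712  -0.13817302  0.09004109] [0.02274819 0.03075103 0.05207966]
```

Tip at 90 mm with no contact yet; press gently further.

```bash
python3 -m pendant '{"slide":[[0,0,0.003],[0,0,0.005],[0,0,0.007],[0,0,0.007]],"twist":[[0,0,0],[0,0,0],[0,0,0],[0,0,0]]}' 1;python3 st.py
```

```text
t: 16.92
position: [0.5086, -0.0906, 0.1469]
eef_rot: [0.26, -0.016, 0.966, 0.004]
ft_force: [-20.2, -2.2, 23.9]
grip_width: -0.005
deckF [-5.6226275  -1.51453832 30.83461684] [-0.00032244 -0.13806967  0.08895008] [ 0.04264357 -0.09866205 -0.02732804]
```

It meets a hard stop at 89 mm, the top of the 22 mm grip, so the centre line is at 78 mm: fully locked. I'll retreat clear and check.

```bash
python3 -m pendant '{"slide":[[0,0,-0.05],[0,0,-0.15],[0,0,-0.25],[0,0,-0.35],[0,0,-0.4],[0,0.1,-0.4],[0,0.22,-0.4],[0,0.34,-0.4],[0,0.46,-0.4],[0,0.58,-0.4],[0,0.7,-0.4],[0,0.7,-0.4]],"twist":[[0,0,0],[0,0,0],[0,0,0],[0,0,0],[0,0,0],[0,0,0],[0,0,0],[0,0,0],[0,0,0],[0,0,0],[0,0,0],[0,0,0]]}' ;python3 st.py;python3 - <<'E'
from h import *
T=manip.snapshot("top");S=manip.snapshot("scene")
cv2.imwrite("pics/c9.png",np.hstack([crop(S,210,190,230,200,1.7),crop(T,170,110,300,220,1.35)[:].copy()[:340]]) if 0 else np.vstack([cv2.resize(crop(S,210,190,230,140,3.4)[:476],(640,300)),cv2.resize(crop(T,160,110,310,200,2),(640,300))]))
E
```

```text
t: 18.42
position: [0.3977, 0.2601, 0.3178]
eef_rot: [0.258, -0.019, 0.966, 0.005]
ft_force: [-0.1, -0.1, -0.1]
grip_width: 0.004
deckF [-0.13562543 -0.09718789  0.00941426] [-0.00088484  0.21603523  0.28659275] [-0.17767284  0.06666121 -0.26215454]
```

View pics/c9.png

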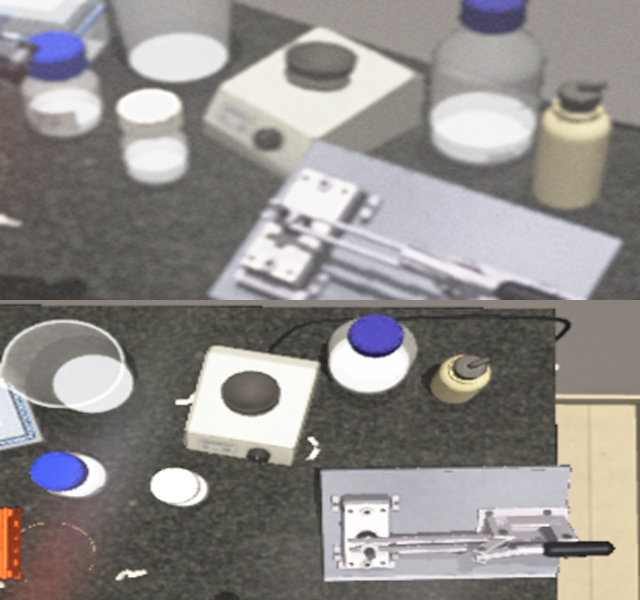

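The clamp is closed: the pad is on the cell at top (368,537), the handle lies flat to (610,548), and the jar, bottle and vial are all standing where they were. The robot is clear, so I'll check the handle end once more and hand in.

```bash
python3 - <<'E'
from h import *
T=manip.snapshot("top")
print(onx(T,(160+612/640*310,110+(548-300)/300*200)))
manip.finish_job()
E
```

```text
[ 0.     -0.1625  0.0816]
the job is handed in; nothing more can be done
```

The flow cell is in its place on the deck and the toggle clamp is locked on it by itself. I handed the job in at about 18.5 s, with the arm clear of everything.

- **Flow cell:** I set it flat between the guides and slid it downhill until the ledge stopped it, with the push building to about 11 N. After I let go, both camera views showed it square against the ledge.
- **Clamp:** I pushed the handle over with the closed fingers. The push force dropped to zero as it went past dead centre. The finger had ended up right at the handle's tip, so I moved in and pressed again about 80 mm from the root. It met a hard stop at about 31 N, with the handle's centre line 78 mm off the deck.
- **Last checks:** With the arm away, the camera put the handle end about 82 mm off the deck. That is a few mm above the touch reading, which is about the accuracy of the camera estimate, and well below the 97 mm dead centre. The pad was on the cell, and the jar, bottle and vial were still standing in place.
- **Not checked:** I could not read the spindle travel directly, so how hard the pad presses is inferred from the locked handle.

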